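Step the spacer along and set the third sensor module

TASK

Lift the white spacer block out of the gap between the two fixed sensor modules on the blue plate, stand it upright against the free side of the inner one, in line with the row, and let go. Then bring the loose third module along the row snug against the spacer, in line and square with the other two, and leave both standing there so that the gaps are equal.

Things in the scene. Friction and masses are not known exactly. Their poses are not given: they have to be found in the camera images.
- plate: Fixed blue plate, 220 (x) x 400 (y) x 10 mm; origin centre of underside, z up. The row runs along its y on the line x -30 mm. Two aluminium modules, 56 (x) x 40 (y) x 50 mm high plus brass stubs 10 mm high on top, are fixed on it, centred at y -140 and -64 (inner): gap 36 mm, the inner one's free side at y -44. Small loose fittings stand at x about +85, clear of the row.
- spacer: White plastic block, 60 (x) x 32 (y) x 80 mm high, 0.15 kg, loose; origin centre of underside, z up. Starts upright in the 36 mm gap between the fixed modules, 60 mm length across the row, 30 mm taller than they are. Grip it across the 60 mm (its x) near the top. Touching the inner module its centre is at plate x -30, y -28 mm.
- module: Loose third module, like the fixed two: aluminium, grey top, 56 (x) x 40 (y) x 50 mm high, two brass stubs 10 mm high on top, 0.25 kg; origin centre of underside, z up. Starts upright on the plate at plate y +75 to +135 mm, a little turned and out of line. Grip it across the 56 mm (its x). Snug against the set spacer its centre is at plate x -30, y +8 mm.
There are look-alikes about, which are no part of the job. What is shaped like the spacer but orange or pink is not meant.

How it is judged (in metres and radians):
On the way, in this order (a step that is already met when the one before it is completed fails the run):
1. the spacer stands on the plate close against the free side of the second module, let go (x of spacer in the frame of plate between -0.05 and -0.01 m and y of spacer in the frame of plate between -0.034 and -0.01 m and z of spacer in the frame of plate below 0.015 m and angle between spacer's own z axis and vertical below 0.12 rad and angle between the y axis of spacer and the y axis of plate, either way round below 0.21 rad and contact force between the fingers and spacer below 0.3 N), for 0.2 s.
2. the loose module stands snug against the spacer, in line and square, let go (x of module in the frame of plate between -0.05 and -0.01 m and y of module in the frame of plate between 0.002 and 0.024 m and z of module in the frame of plate below 0.015 m and angle between module's own z axis and vertical below 0.12 rad and angle between the y axis of module and the y axis of plate, either way round below 0.21 rad and contact force between the fingers and module below 0.3 N), for 0.2 s.
At the end, for the whole second after the job is handed in: Spacer and module upright (7 deg) on the plate, released, at rest, square to the row within 12 deg, within 20 mm of the row line (plate x -30 mm). Spacer centre at plate y -34 to -10 mm, module centre at y +2 to +24 mm (new gap 26 to 48 mm). Spacer set and released first, then the module (all of step 1 and all of step 2 and linear speed of each of spacer, module below 0.02 m/s); the robot touches nothing.
It also fails if it takes over 48 s, if anything falls off the work surface, if the arm or the gripper's body presses on something with over 40 N, if the wrist force passes 120 N, or if a joint passes its speed limit or range.

ROBOT

A 7-joint arm with a two-finger parallel gripper is mounted at the origin on the work surface. World frame = base frame: x ahead of the robot, y to its left, z up, the work surface at z = 0. Lengths are in mm, angles in rad, forces in N, time in s.
With the tool pointing down it reaches from about 400 to 850 mm from the base axis. Payload 4.4 kg.
Tool frame: the origin (TCP) lies midway between the tips of the shut fingers; the grasp point (between the pads) lies 19 mm behind it; z points along the fingers, y is the line along which they close (so a half turn about z gives the same grasp; the last joint's range is limited). The gripper opens to 94 mm and grips with 3 to 60 N. Pads are 16 mm wide; open, the fingers measure 119 mm over their backs; the gripper's body (75 mm by 177 mm) begins 78 mm behind the grasp point.
Start: joints at [1.163, 0.628, 0.038, 1.517, -0.027, 0.996, -0.02], TCP at [217.898, -612.404, 205.478] pointing down, gripper open.
Joint ranges: [-3.06, 3.06], [-0.37, 2.12], [-1.25, 1.32], [0.18, 2.47], [-1.1, 4.24], [0.23, 1.98], [-2.94, 2.94]. Speed limits (rad/s): [2.57, 2.57, 3.14, 3.14, 3.14, 3.14, 3.14].

INTERFACE

Orientations are given as a unit quaternion [x, y, z, w].
In Python, from rig import ctrl, cams gives the robot as it stands.
- The arm moves only by the tool play_rows, never from a script. Its argument "steps" is a list of rows, each an object with "linear": the shift along the tool's x, y, z in mm, a list of three; "twist": the turn, a rotation vector about the tool's x, y, z in degrees, a list of three. In form: [{"linear": [tx, ty, tz], "twist": [wx, wy, wz]}, ...]. A call has 1 to 8 rows; each row is the pose to reach, as a shift and turn from the pose commanded when the call began, along the tool's axes at that moment; what a row does not reach only later rows make up. A row lasts 1/10 s, in which the tool goes at most 50 mm and 8.59 degrees, less where a joint would pass 70% of its speed; a pose out of reach is approached as far as the arm can. A call with a gripper value outside its range is refused whole. "claw" is the closure, from 0 (fully open) to 1 (shut), set as the call begins (left out, the last holds). The fingers move at their own pace and stop on an object; "squeeze" is the grip in N (left out, the last holds). Time passes only in rows, so rows that repeat a pose let the fingers close. It gives the time, the measured TCP pose, the force and the opening at its end, in the units of the state.
- ctrl.sense(): the state, without advancing time (a new reading comes with each control period).
- cams.camera(name): name is "scene" or "top" or "wrist"; returns (picture, depth): 400x640x3 uint8, red, green, blue; 400x640 float32, mm along the optical axis (not along the pixel's ray), 0 where there is no reading.
- cams.camera_info(name): a dict with "camera_matrix" (3x3 intrinsics, pixels), "eye" and "orientation" of the camera in the world. Camera axes: x right, y down, z forward; pixel columns grow to the right and rows downward; lengths in mm; the calibration is good to about 2 mm. A picture is of the moment at which its call begins: read the wrist's pose just before it. camera_info takes no time and is no camera call; for the wrist camera it gives the pose at the moment of the call.
- ctrl.hand_in(): hands the job in, once; it reports no verdict.
The state is a dict: "t": time; "joints": joint angles; "qvel": joint speeds; "joint_efforts": joint torques, N m; "tool_pos": TCP position; "tcp_rot": TCP orientation; "force": force on the tool from outside, world axes, zero at the start; "moment": the same for the moment, N m; "opening": finger opening in mm.
Only numpy, scipy, OpenCV 4.12 (cv2) and the standard library are available. Lean on these libraries where they do the work, as an engineer would, in place of code of your own. Each camera call takes 0.05 s, during which the arm holds its last target. There are 200 camera calls.

## Working session

There is one attempt and no reset: what is moved stays moved. The work goes in short steps, Python scripts to look and compute and a tool call to move; the robot and the scene stay as the last step left them, time stands still between calls to the robot, and variables do not carry over. Pictures are saved under pics/ and viewed, on a budget of 10 in all, crops included, one or two more only if the job needs it, and the job is handed in when it is done.

Besides the shell and the picture viewer there is one more tool, called in YAML: its name, and indented under it one key for each argument. play_rows: Moves the arm, as the interface text tells. Its arguments: {"type":"object","properties":{"steps":{"type":"array","items":{"type":"object","properties":{"linear":{"type":"array","items":{"type":"number"}},"twist":{"type":"array","items":{"type":"number"}}}}},"claw":{"type":"number"},"squeeze":{"type":"number"}},"required":["steps"]}

```bash
ls; mkdir -p pics
python3 - <<'E'
from rig import ctrl,cams
import cv2,numpy as np
s=ctrl.sense();print({k:s[k] for k in("t","tool_pos","tcp_rot","force","opening")})
for n in("top","scene"):
    i=cams.camera_info(n);p,d=cams.camera(n)
    print(n,i);cv2.imwrite(f"pics/{n}0.png",p[:,:,::-1]);np.save(f"{n}0.npy",d)
E
```

```text
pics
{'t': 0.0, 'tool_pos': array([ 217.71567238, -611.73548144,  204.56044644]), 'tcp_rot': array([ 9.85429403e-01,  1.70082295e-01, -1.48046773e-04, -9.39264909e-04]), 'force': array([0.27293874, 0.68427399, 0.47761802]), 'opening': 93.73866224894257}
top {'camera_matrix': array([[393.92637966,   0.        , 320.05396821],
       [  0.        , 393.92637966, 197.7766693 ],
       [  0.        ,   0.        ,   1.        ]]), 'eye': array([480.61546857, -63.32582187, 881.41125858]), 'orientation': array([ 0.71342917, -0.69981804,  0.02146211, -0.02851168])}
scene {'camera_matrix': array([[380.43750137,   0.        , 315.15541734],
       [  0.        , 380.43750137, 197.1167109 ],
       [  0.        ,   0.        ,   1.        ]]), 'eye': array([1049.7587974 , -160.30774037,  552.73088062]), 'orientation': array([ 0.7136591 ,  0.59085559, -0.23179307, -0.29639894])}
```

View pics/top0.png

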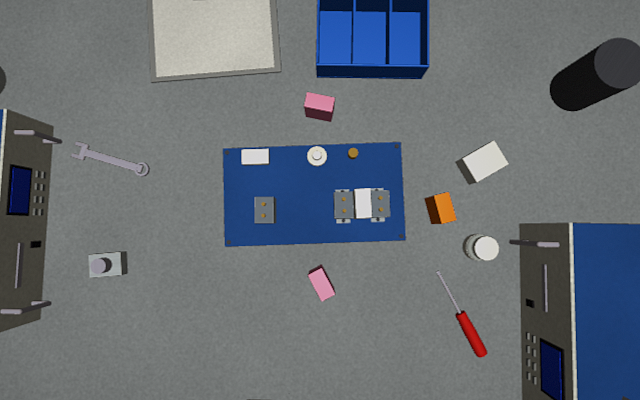

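View pics/scene0.png

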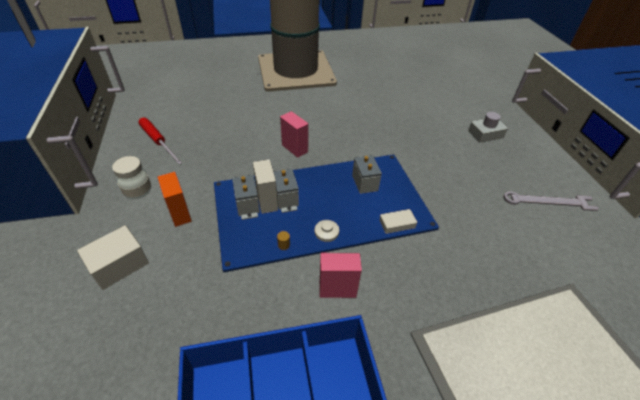

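The top view shows the plate at px (223–405, 142–246), with the spacer at about (363,203) between the fixed modules at (344,205) and (380,205). The loose module is at (264,210), and the fittings are in row 155. The scene view agrees. Next I measure.

```bash
cat > h.py <<'E'
import numpy as np,cv2
from scipy.spatial.transform import Rotation as R
from rig import ctrl,cams
def cast(i,uv,z):
    K=i["camera_matrix"];uv=np.atleast_2d(uv).astype(float)
    d=R.from_quat(i["orientation"]).apply(np.c_[(uv-K[:2,2][None])/[K[0,0],K[1,1]],np.ones(len(uv))])
    return i["eye"]+d*((z-i["eye"][2])/d[:,2])[:,None]
def cloud(i,d):
    K=i["camera_matrix"];v,u=np.mgrid[:400,:640]
    p=np.dstack([(u-K[0,2])/K[0,0]*d,(v-K[1,2])/K[1,1]*d,d]).reshape(-1,3)
    return (R.from_quat(i["orientation"]).apply(p)+i["eye"]).reshape(400,640,3)
def rect(mask,i,z):
    "largest blob -> world centre, sizes, angle (deg) of min area rect at height z"
    cs,_=cv2.findContours(mask.astype(np.uint8),cv2.RETR_EXTERNAL,cv2.CHAIN_APPROX_NONE)
    c=max(cs,key=cv2.contourArea)
    w=cast(i,c[:,0],z)[:,:2].astype(np.float32)
    return cv2.minAreaRect(w)
E
python3 - <<'E'
from h import *
i=cams.camera_info("top");p=cv2.imread("pics/top0.png");d=np.load("top0.npy")
P=cloud(i,d);hsv=cv2.cvtColor(p,cv2.COLOR_BGR2HSV)
box=np.zeros((400,640),bool);box[130:258,210:418]=1
blue=(hsv[...,0]>100)&(hsv[...,0]<130)&(hsv[...,1]>150)&box
print("plate z",np.median(P[blue][:,2]));r=rect(cv2.morphologyEx(blue.astype(np.uint8),cv2.MORPH_CLOSE,np.ones((25,25))),i,10);print("plate",r)
for n,(u,v,z0,z1,z) in dict(spacer=(363,203,80,100,90),inner=(344,205,50,64,60),outer=(380,205,50,64,60),mod=(264,210,50,64,60)).items():
    b=np.zeros_like(box);b[v-24:v+24,u-22:u+22]=1
    m=b&(P[...,2]>z0)&(P[...,2]<z1);print(n,rect(m,i,z),np.median(P[m][:,2]))
E
```

```text
plate z 10.26675883687517
plate ((551.5375366210938, -38.09294128417969), (217.6824493408203, 396.8049621582031), 3.172611951828003)
spacer ((528.6830444335938, -141.51565551757812), (59.70842742919922, 32.67632293701172), 3.955343723297119) 90.11653067201814
inner ((525.6488647460938, -104.846923828125), (56.41590881347656, 41.79496383666992), 1.1120375394821167) 60.11572198039494
outer ((530.2325439453125, -180.79940795898438), (54.319786071777344, 39.349632263183594), 1.1093858480453491) 59.96233320495014
mod ((513.0588989257812, 61.0659294128418), (54.670501708984375, 39.829959869384766), 1.5967068672180176) 60.10497140853573
```

Run:
```python
from h import *
for n in("top","scene"):
    i=cams.camera_info(n);P=cloud(i,np.load(n+"0.npy"))
    for X in([218,-612,205],[218,-612,400],[0,0,400]):
        c=R.from_quat(i["orientation"]).inv().apply(np.array(X)-i["eye"]);q=i["camera_matrix"]@c/c[2];print(n,X,q[:2],c[2])
    if n=="top":
        for uv in((560,300),(600,260),(600,380),(530,240),(615,65)):print(uv,P[uv[1],uv[0]])
i=cams.camera_info("wrist");s=ctrl.sense();T=R.from_quat(s["tcp_rot"])
print("cam in tool",T.inv().apply(i["eye"]-s["tool_pos"]),(T.inv()*R.from_quat(i["orientation"])).as_matrix().round(2),i["camera_matrix"])
```

```text
top [218, -612, 205] [653.01494399 391.67798176] 650.3267547665779
top [218, -612, 400] [793.52761362 462.49915158] 455.8234346338743
top [0, 0, 400] [259.89650915 649.17965856] 446.96153755060016
(560, 300) [ 354.54195154 -494.59714236  151.1301915 ]
(600, 260) [ 430.37066303 -546.5215626   183.44552155]
(600, 380) [ 227.51934593 -539.16337348  185.18699325]
(530, 240) [ 459.28705557 -494.52358023   50.64018823]
(615, 65) [ 796.13417341 -611.12963123  147.13796636]
scene [218, -612, 205] [ 4.3764718 50.7891687] 748.4116095449702
scene [218, -612, 400] [-64.63362667 -67.7709358 ] 608.6279499076059
scene [0, 0, 400] [292.85210526 -96.52231049] 848.3834426997745
cam in tool [  71.41872705    0.62954812 -178.66417315] [[-0.   -0.97 -0.24]
 [ 1.   -0.    0.  ]
 [-0.   -0.24  0.97]] [[275.70906951   0.         320.01547575]
 [  0.         275.70906951 200.87448972]
 [  0.           0.           1.        ]]
```

```bash
cat >> h.py <<'E'
def delta(pos,yaw,p1,yaw1):
    "tool-frame linear (mm) and twist z (deg) from pose (pos, tool-x yaw) to (p1,yaw1), tool down"
    a=np.radians(yaw);d=np.subtract(p1,pos);c,s=np.cos(a),np.sin(a)
    return np.round([c*d[0]+s*d[1],s*d[0]-c*d[1],-d[2],-(yaw1-yaw)],1)
def now():
    s=ctrl.sense();x=R.from_quat(s["tcp_rot"]).as_matrix()
    print("t",s["t"],"pos",s["tool_pos"].round(1),"yaw",np.degrees(np.arctan2(x[1,0],x[0,0])).round(2),"tilt",x[:2,2].round(4),"F",s["force"].round(1),"open",s["opening"])
    return s["tool_pos"],np.degrees(np.arctan2(x[1,0],x[0,0]))
E
python3 - <<'E'
from h import *
p,y=now()
print(delta([217.9,-612.4,205.5],y,[528,-141.5,230],93.2))
E
```

```text
t 0.1 pos [ 217.7 -611.8  204.7] yaw 19.59 tilt [-0.0006  0.0016] F [-0.7 -0.4 -0.2] open 93.73109550860671
[ 450.  -339.7  -24.5  -73.6]
```

play_rows:
  steps:
    - {"linear": [0,0,-50],"twist": [0,0,0]}
    - {"linear": [0,0,-70],"twist": [0,0,0]}
  claw: 0

```text
t: 0.3
tool_pos: [218.2, -613.5, 278.3]
tcp_rot: [0.985, 0.17, 0.0, 0.002]
force: [0.5, -0.4, 0.9]
opening: 93.9
```

play_rows:
  steps:
    - {"linear": [38,-29,0],"twist": [0,0,-7]}
    - {"linear": [76,-58,0],"twist": [0,0,-15]}
    - {"linear": [114,-87,0],"twist": [0,0,-22]}
    - {"linear": [152,-115,0],"twist": [0,0,-30]}
    - {"linear": [190,-144,0],"twist": [0,0,-38]}
    - {"linear": [228,-173,0],"twist": [0,0,-46]}
    - {"linear": [266,-201,0],"twist": [0,0,-53]}
    - {"linear": [300,-226,0],"twist": [0,0,-60]}

```text
t: 1.1
tool_pos: [425.6, -296.6, 275.4]
tcp_rot: [0.766, 0.642, 0.0, -0.0]
force: [1.0, 0.3, 0.6]
opening: 94.0
```

Run:
```python
from h import *
p,y=now()
a=np.radians(19.59);c,s=np.cos(a),np.sin(a)
cmd=[217.9+300*c-226*s,-612.4+300*s+226*c,275.5];print(cmd)
print(delta(cmd,79.6,[528,-141.5,230],93.2))
```

```text
t 1.1 pos [ 425.6 -296.6  275.4] yaw 79.93 tilt [-0.0001  0.0004] F [1.  0.3 0.6] open 94.03399419970675
[np.float64(424.7599010553546), np.float64(-298.8956438335044), 275.5]
[173.4  73.1  45.5 -13.6]
```

play_rows:
  steps:
    - {"linear": [43,18,11],"twist": [0,0,-4]}
    - {"linear": [86,36,22],"twist": [0,0,-8]}
    - {"linear": [129,54,33],"twist": [0,0,-11]}
    - {"linear": [160,67,42],"twist": [0,0,-13.6]}
    - {"linear": [173.4,73.1,45.5],"twist": [0,0,-13.6]}
    - {"linear": [173.4,73.1,45.5],"twist": [0,0,-13.6]}

```text
t: 1.7
tool_pos: [528.4, -140.0, 229.4]
tcp_rot: [0.686, 0.727, -0.0, -0.001]
force: [-0.4, -0.4, 0.3]
opening: 94.2
```

Run:
```python
from h import *
now();i=cams.camera_info("wrist");p,d=cams.camera("wrist");now()
cv2.imwrite("pics/w1.png",p[:,:,::-1]);P=cloud(i,d);np.save("w1P.npy",P)
for n,z0,z1,z,c in(("spacer",83,95,90,(528,-141)),("inner",53,64,60,(525.4,-104.5)),("mod",53,64,60,(513,61))):
    m=(P[...,2]>z0)&(P[...,2]<z1)&(np.hypot(P[...,0]-c[0],P[...,1]-c[1])<45)
    if n!="mod":m&=abs(P[...,1]-c[1])<24
    if m.sum()>20:print(n,rect(m,i,z),m.sum())
```

```text
t 1.7 pos [ 528.4 -140.   229.4] yaw 93.32 tilt [-0.001   0.0009] F [-0.4 -0.4  0.3] open 94.20188542616079
t 1.75 pos [ 527.6 -142.3  229.7] yaw 93.15 tilt [-0.0012 -0.0007] F [0.2 0.1 0.5] open 93.83272964434012
spacer ((529.7322998046875, -140.88160705566406), (59.28614044189453, 32.67321014404297), 3.3189022541046143) 1346
inner ((528.0587158203125, -105.26065063476562), (57.32578659057617, 41.211021423339844), 3.3141286373138428) 1404
mod ((514.4671630859375, 55.43060302734375), (55.014610290527344, 30.85759925842285), 1.8924075365066528) 1406
```

View pics/w1.png

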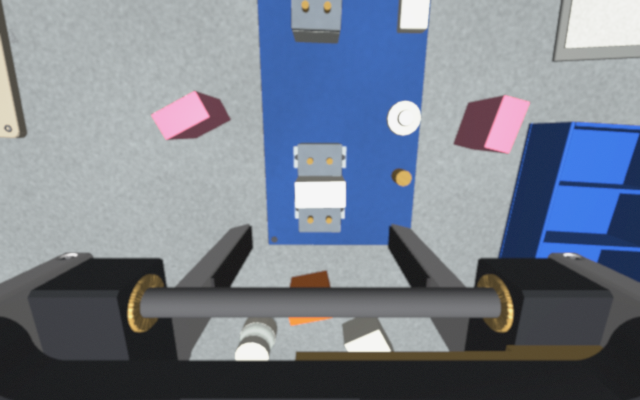

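The wrist view shows the spacer at (320,195) between the inner module (319,158) and the outer one (319,218). It agrees with the top view to within 2 mm, so I descend.

play_rows:
  steps:
    - {"linear": [0.3,1,45],"twist": [0,0,0]}
    - {"linear": [0.3,1,90],"twist": [0,0,0]}
    - {"linear": [0.3,1,125],"twist": [0,0,0]}
    - {"linear": [0.3,1,150],"twist": [0,0,0]}
    - {"linear": [0.3,1,165],"twist": [0,0,0]}
    - {"linear": [0.3,1,172],"twist": [0,0,0]}
    - {"linear": [0.3,1,172],"twist": [0,0,0]}

```text
t: 2.45
tool_pos: [528.0, -143.4, 57.7]
tcp_rot: [0.688, 0.725, -0.001, -0.0]
force: [0.1, 0.1, 0.1]
opening: 94.0
```

play_rows:
  steps:
    - {"linear": [0,0,0],"twist": [0,0,0]}
    - {"linear": [0,0,0],"twist": [0,0,0]}
    - {"linear": [0,0,0],"twist": [0,0,0]}
    - {"linear": [0,0,0],"twist": [0,0,0]}
    - {"linear": [0,0,0],"twist": [0,0,0]}
    - {"linear": [0,0,0],"twist": [0,0,0]}
    - {"linear": [0,0,0],"twist": [0,0,0]}
    - {"linear": [0,0,0],"twist": [0,0,0]}
  claw: 1
  squeeze: 25

```text
t: 3.25
tool_pos: [529.1, -141.3, 58.4]
tcp_rot: [0.687, 0.726, -0.0, 0.0]
force: [-1.8, -0.5, 5.4]
opening: 60.4
```

play_rows:
  steps:
    - {"linear": [0,0,-6],"twist": [0,0,0]}
    - {"linear": [0,0,-18],"twist": [0,0,0]}
    - {"linear": [0,0,-34],"twist": [0,0,0]}
    - {"linear": [0,0,-52],"twist": [0,0,0]}
    - {"linear": [0,0,-70],"twist": [0,0,0]}
    - {"linear": [0,0,-88],"twist": [0,0,0]}
    - {"linear": [0,0,-100],"twist": [0,0,0]}
    - {"linear": [0,0,-100],"twist": [0,0,0]}

```text
t: 4.05
tool_pos: [530.3, -141.5, 159.9]
tcp_rot: [0.687, 0.726, 0.001, 0.002]
force: [0.3, -0.6, -0.9]
opening: 60.2
```

Run:
```python
from h import *
now();i=cams.camera_info("wrist");p,d=cams.camera("wrist")
P=cloud(i,d)
for n,z0,z1,z,c in(("spacer",181,197,190,(529,-141)),("inner",53,64,60,(526,-104.5)),("mod",53,64,60,(513,60))):
    m=(P[...,2]>z0)&(P[...,2]<z1)&(np.hypot(P[...,0]-c[0],P[...,1]-c[1])<45)
    if n!="mod":m&=abs(P[...,1]-c[1])<26
    if m.sum()>20:print(n,rect(m,i,z),m.sum(),np.median(P[m][:,2]))
a=np.radians(3.2)
T=lambda x,y:np.array([551.5+x*np.cos(a)-y*np.sin(a),-38.1+x*np.sin(a)+y*np.cos(a)])
print(T(-30,-64),T(-30,-26),delta([529,-141.2,158],93.2,[*T(-30,-26),158],93.2))
```

```text
t 4.05 pos [ 530.3 -141.5  159.9] yaw 93.17 tilt [ 0.0037 -0.0008] F [ 0.3 -0.6 -0.9] open 60.16178182262019
spacer ((531.4076538085938, -140.19400024414062), (86.82916259765625, 35.32612609863281), 3.719754695892334) 6163 190.80534959925532
inner ((527.0097045898438, -103.65486145019531), (55.53352737426758, 38.2307243347168), 3.122547149658203) 2022 59.32779046115169
mod ((524.0447387695312, 40.2949333190918), (34.32899475097656, 0.7671636939048767), 3.252180576324463) 72 54.70823360480276
[ 525.11935339 -103.67485406] [522.9981362  -65.73410502] [75.7 -1.8 -0.  -0. ]
```

play_rows:
  steps:
    - {"linear": [15,0,0],"twist": [0,0,0]}
    - {"linear": [35,-0.5,0],"twist": [0,0,0]}
    - {"linear": [55,-1,0],"twist": [0,0,0]}
    - {"linear": [70,-1,0],"twist": [0,0,0]}
    - {"linear": [78,-1,0],"twist": [0,0,0]}
    - {"linear": [78,-1,0],"twist": [0,0,0]}
    - {"linear": [78,-1,0],"twist": [0,0,0]}

```text
t: 4.8
tool_pos: [523.7, -64.0, 157.8]
tcp_rot: [0.687, 0.726, -0.0, 0.0]
force: [-0.6, -0.1, -0.6]
opening: 60.1
```

play_rows:
  steps:
    - {"linear": [0,0,15],"twist": [0,0,0]}
    - {"linear": [0,0,35],"twist": [0,0,0]}
    - {"linear": [0,0,55],"twist": [0,0,0]}
    - {"linear": [0,0,72],"twist": [0,0,0]}
    - {"linear": [0,0,85],"twist": [0,0,0]}
    - {"linear": [0,0,93],"twist": [0,0,0]}
    - {"linear": [0,0,97],"twist": [0,0,0]}
    - {"linear": [0,0,97],"twist": [0,0,0]}

```text
t: 5.6
tool_pos: [523.7, -63.6, 60.8]
tcp_rot: [0.687, 0.726, -0.0, -0.0]
force: [-0.6, 0.0, -0.7]
opening: 59.8
```

Run:
```python
from h import *
now();p,d=cams.camera("scene");cv2.imwrite("pics/s2.png",cv2.resize(p[130:260,180:440,::-1],None,fx=3,fy=3))
now()
i=cams.camera_info("wrist");p,d=cams.camera("wrist");P=cloud(i,d)
for n,z0,z1,z,c in(("inner",54,64,60,(526,-104.5)),("mod",53,64,60,(513,60))):
    m=(P[...,2]>z0)&(P[...,2]<z1)&(abs(P[...,1]-c[1])<28)&(abs(P[...,0]-c[0])<40)
    if m.sum()>20:print(n,rect(m,i,z),m.sum())
```

```text
t 5.6 pos [523.7 -63.6  60.8] yaw 93.17 tilt [-0.0002 -0.0001] F [-0.6  0.  -0.7] open 59.77782380712508
t 5.65 pos [524.  -63.5  61.2] yaw 93.17 tilt [ 0.0005 -0.0001] F [ 0.9 -0.2 -1.3] open 59.89778407516152
inner ((526.8916625976562, -100.59770965576172), (54.71177291870117, 4.0587477684021), 3.136563301086426) 452
mod ((513.6113891601562, 60.230987548828125), (55.36028289794922, 38.61518478393555), 1.410098910331726) 6358
```

View pics/s2.png

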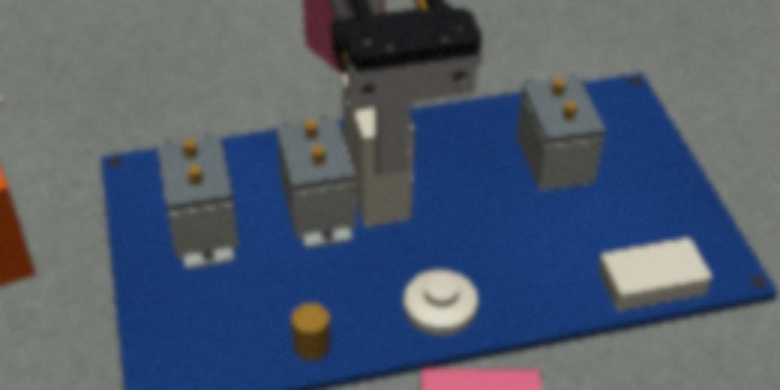

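The crop shows the spacer upright in the gripper at (385,190), just above the plate and close beside the inner module (320,190), which matches the numbers. I slide it in, lower it and release.

play_rows:
  steps:
    - {"linear": [-1,0,0],"twist": [0,0,0]}
    - {"linear": [-2,0,1],"twist": [0,0,0]}
    - {"linear": [-2.5,0,2],"twist": [0,0,0]}
    - {"linear": [-2.5,0,3],"twist": [0,0,0]}
    - {"linear": [-2.5,0,3.2],"twist": [0,0,0]}
    - {"linear": [-2.5,0,3.2],"twist": [0,0,0]}

```text
t: 6.3
tool_pos: [524.0, -66.2, 58.4]
tcp_rot: [0.687, 0.726, -0.0, 0.0]
force: [-1.7, 0.2, 4.9]
opening: 60.0
```

play_rows:
  steps:
    - {"linear": [0,0,0],"twist": [0,0,0]}
    - {"linear": [0,0,0],"twist": [0,0,0]}
    - {"linear": [0,0,0],"twist": [0,0,0]}
    - {"linear": [0,0,0],"twist": [0,0,0]}
    - {"linear": [0,0,0],"twist": [0,0,0]}
    - {"linear": [0,0,0],"twist": [0,0,0]}
    - {"linear": [0,0,0],"twist": [0,0,0]}
    - {"linear": [0,0,0],"twist": [0,0,0]}
  claw: 0

```text
t: 7.1
tool_pos: [523.9, -65.9, 57.8]
tcp_rot: [0.687, 0.726, 0.0, 0.0]
force: [-0.1, -0.3, -0.4]
opening: 94.0
```

Released. I raise 170 mm, look at the spacer and the module, and work out the next move.

play_rows:
  steps:
    - {"linear": [0,0,-20],"twist": [0,0,0]}
    - {"linear": [0,0,-60],"twist": [0,0,0]}
    - {"linear": [0,0,-105],"twist": [0,0,0]}
    - {"linear": [0,0,-145],"twist": [0,0,0]}
    - {"linear": [0,0,-165],"twist": [0,0,0]}
    - {"linear": [0,0,-170],"twist": [0,0,0]}
    - {"linear": [0,0,-170],"twist": [0,0,0]}

```text
t: 7.8
tool_pos: [523.8, -66.1, 227.9]
tcp_rot: [0.687, 0.726, 0.0, 0.0]
force: [0.5, -1.2, -1.0]
opening: 94.3
```

Run:
```python
from h import *
pos,y=now();i=cams.camera_info("wrist");p,d=cams.camera("wrist");cv2.imwrite("pics/w3.png",p[:,:,::-1]);P=cloud(i,d)
for n,z0,z1,z,c in(("spacer",83,96,90,(523,-66)),("inner",54,64,60,(526,-104.5)),("outer",54,64,60,(530,-180)),("mod",53,64,60,(513,60))):
    m=(P[...,2]>z0)&(P[...,2]<z1)&(abs(P[...,1]-c[1])<28)&(abs(P[...,0]-c[0])<40)
    if m.sum()>20:print(n,rect(m,i,z),m.sum())
```

```text
t 7.8 pos [523.8 -66.1 227.9] yaw 93.17 tilt [ 0.0007 -0.0003] F [ 0.5 -1.2 -1. ] open 94.29084515350358
spacer ((525.3656616210938, -65.65502166748047), (59.02659606933594, 32.478328704833984), 3.1500699520111084) 1367
inner ((527.35791015625, -107.23509216308594), (55.615753173828125, 31.768468856811523), 3.138758420944214) 944
outer ((531.2673950195312, -178.1219940185547), (55.61293411254883, 40.938682556152344), 3.1262409687042236) 1051
mod ((514.0662231445312, 61.79901885986328), (55.14287567138672, 40.22421646118164), 1.365562915802002) 1666
```

View pics/w3.png

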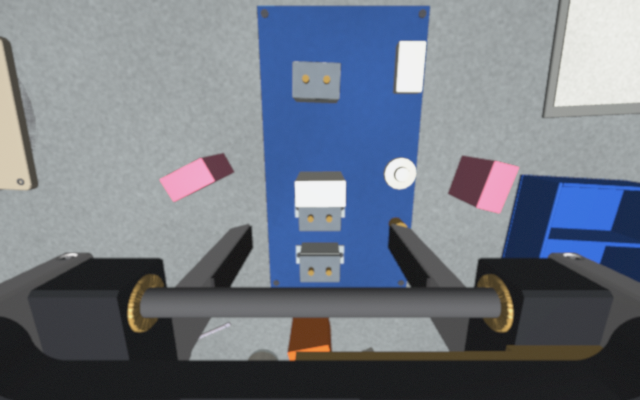

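The wrist view shows the spacer upright at (320,193) touching the inner module. It sits 112.5 mm from the outer one, so at plate y of about -27.5. The loose module is at (316,80), (513.8, 61.5) in the world, yaw about 1.4°.

Run:
```python
from h import *
print(delta([523.8,-66,228],93.2,[513.8,61.5,228],91.4))
```

```text
[127.9  -2.9  -0.    1.8]
```

play_rows:
  steps:
    - {"linear": [30,-0.8,0],"twist": [0,0,1]}
    - {"linear": [65,-1.5,0],"twist": [0,0,1.8]}
    - {"linear": [100,-2.5,0],"twist": [0,0,1.8]}
    - {"linear": [120,-2.9,0],"twist": [0,0,1.8]}
    - {"linear": [127.9,-2.9,0],"twist": [0,0,1.8]}
    - {"linear": [127.9,-2.9,0],"twist": [0,0,1.8]}

```text
t: 8.45
tool_pos: [513.0, 62.2, 226.5]
tcp_rot: [0.698, 0.716, -0.001, -0.001]
force: [-1.2, -0.5, -0.4]
opening: 93.9
```

play_rows:
  steps:
    - {"linear": [0,0,40],"twist": [0,0,0]}
    - {"linear": [0,0,85],"twist": [0,0,0]}
    - {"linear": [0,0,125],"twist": [0,0,0]}
    - {"linear": [0,0,160],"twist": [0,0,0]}
    - {"linear": [0,0,185],"twist": [0,0,0]}
    - {"linear": [0,0,198],"twist": [0,0,0]}
    - {"linear": [0,0,203],"twist": [0,0,0]}
    - {"linear": [0,0,203],"twist": [0,0,0]}

```text
t: 9.25
tool_pos: [514.0, 60.9, 24.6]
tcp_rot: [0.699, 0.715, -0.0, 0.0]
force: [0.5, 0.1, -0.1]
opening: 94.0
```

play_rows:
  steps:
    - {"linear": [0,0,0],"twist": [0,0,0]}
    - {"linear": [0,0,0],"twist": [0,0,0]}
    - {"linear": [0,0,0],"twist": [0,0,0]}
    - {"linear": [0,0,0],"twist": [0,0,0]}
    - {"linear": [0,0,0],"twist": [0,0,0]}
    - {"linear": [0,0,0],"twist": [0,0,0]}
    - {"linear": [0,0,0],"twist": [0,0,0]}
    - {"linear": [0,0,0],"twist": [0,0,0]}
  claw: 1
  squeeze: 25

```text
t: 10.05
tool_pos: [513.2, 61.5, 25.0]
tcp_rot: [0.698, 0.716, -0.001, -0.0]
force: [-1.8, -0.9, 5.6]
opening: 55.7
```

play_rows:
  steps:
    - {"linear": [0,0,-4],"twist": [0,0,0]}
    - {"linear": [0,0,-8],"twist": [0,0,0]}
    - {"linear": [0,0,-8],"twist": [0,0,0]}

```text
t: 10.35
tool_pos: [514.4, 61.7, 33.2]
tcp_rot: [0.699, 0.716, 0.0, 0.0]
force: [0.2, -0.7, -2.9]
opening: 55.7
```

Run:
```python
from h import *
now()
# module world target = spacer measured centre + 38 along plate y (37..: 36 is touching)
a=np.radians(3.2)
t=np.array([523.6,-65.7])+38*np.array([-np.sin(a),np.cos(a)]);print(t,delta([513.8,61.5,33],91.4,[*t,33],93.2))
```

```text
t 10.35 pos [514.4  61.7  33.2] yaw 91.37 tilt [0.0011 0.0003] F [ 0.2 -0.7 -2.9] open 55.69187915369017
[521.47878281 -27.75925096] [-89.4   5.5  -0.   -1.8]
```

play_rows:
  steps:
    - {"linear": [-12,1,0],"twist": [0,0,-0.5]}
    - {"linear": [-32,2,0],"twist": [0,0,-1]}
    - {"linear": [-54,4,0],"twist": [0,0,-1.8]}
    - {"linear": [-72,5,0],"twist": [0,0,-1.8]}
    - {"linear": [-82,5.5,0],"twist": [0,0,-1.8]}
    - {"linear": [-86,5.5,0],"twist": [0,0,-1.8]}
    - {"linear": [-86,5.5,0],"twist": [0,0,-1.8]}

```text
t: 11.05
tool_pos: [521.3, -24.6, 32.7]
tcp_rot: [0.687, 0.726, 0.0, -0.0]
force: [0.3, 1.0, -3.3]
opening: 56.1
```

play_rows:
  steps:
    - {"linear": [0,0,3],"twist": [0,0,0]}
    - {"linear": [-1,0,5.5],"twist": [0,0,0]}
    - {"linear": [-2,0,6.5],"twist": [0,0,0]}
    - {"linear": [-3,0,6.5],"twist": [0,0,0]}
    - {"linear": [-3.5,0,7.5],"twist": [0,0,0]}
    - {"linear": [-3.5,0,8],"twist": [0,0,0]}
    - {"linear": [-3.5,0,8],"twist": [0,0,0]}

```text
t: 11.75
tool_pos: [521.7, -27.7, 25.1]
tcp_rot: [0.687, 0.726, 0.0, 0.0]
force: [-0.9, -0.5, 1.6]
opening: 55.7
```

Run:
```python
from h import *
now();p,d=cams.camera("scene");cv2.imwrite("pics/s4.png",cv2.resize(p[130:260,180:440,::-1],None,fx=3,fy=3))
```

```text
t 11.75 pos [521.7 -27.7  25.1] yaw 93.19 tilt [ 0.0003 -0.0002] F [-0.9 -0.5  1.6] open 55.74895461002292
```

View pics/s4.png

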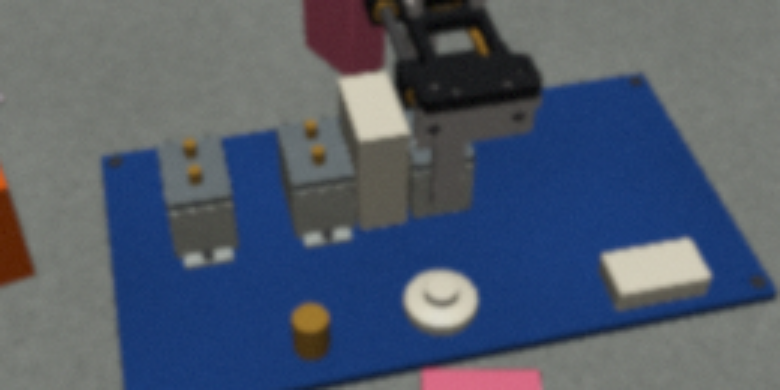

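The module at (440,180) stands beside the spacer (380,150) with a gap of only a mm or two. I nudge it 1.5 mm in, release and raise.

play_rows:
  steps:
    - {"linear": [-0.7,0,0],"twist": [0,0,0]}
    - {"linear": [-1.5,0,0],"twist": [0,0,0]}
    - {"linear": [-1.5,0,0],"twist": [0,0,0]}

```text
t: 12.1
tool_pos: [521.9, -28.3, 25.0]
tcp_rot: [0.687, 0.727, 0.001, -0.0]
force: [-1.7, 3.6, 4.5]
opening: 55.6
```

play_rows:
  steps:
    - {"linear": [0,0,0],"twist": [0,0,0]}
    - {"linear": [0,0,0],"twist": [0,0,0]}
    - {"linear": [0,0,0],"twist": [0,0,0]}
    - {"linear": [0,0,0],"twist": [0,0,0]}
    - {"linear": [0,0,0],"twist": [0,0,0]}
    - {"linear": [0,0,0],"twist": [0,0,0]}
    - {"linear": [0,0,0],"twist": [0,0,0]}
    - {"linear": [0,0,0],"twist": [0,0,0]}
  claw: 0

```text
t: 12.9
tool_pos: [521.7, -29.2, 24.8]
tcp_rot: [0.687, 0.726, 0.0, 0.0]
force: [0.3, 0.2, 1.2]
opening: 93.9
```

play_rows:
  steps:
    - {"linear": [0,0,-20],"twist": [0,0,0]}
    - {"linear": [0,0,-60],"twist": [0,0,0]}
    - {"linear": [0,0,-105],"twist": [0,0,0]}
    - {"linear": [0,0,-150],"twist": [0,0,0]}
    - {"linear": [0,0,-185],"twist": [0,0,0]}
    - {"linear": [0,0,-200],"twist": [0,0,0]}
    - {"linear": [0,0,-200],"twist": [0,0,0]}

```text
t: 13.6
tool_pos: [523.3, -29.2, 227.2]
tcp_rot: [0.687, 0.726, 0.002, 0.002]
force: [0.0, -0.3, -0.4]
opening: 93.7
```

Run:
```python
from h import *
now();i=cams.camera_info("wrist");p,d=cams.camera("wrist");cv2.imwrite("pics/w5.png",p[:,:,::-1]);P=cloud(i,d)
for n,z0,z1,z,c in(("spacer",83,96,90,(523,-66)),("outer",54,64,60,(530,-180)),("mod",53,64,60,(521,-29))):
    m=(P[...,2]>z0)&(P[...,2]<z1)&(abs(P[...,1]-c[1])<28)&(abs(P[...,0]-c[0])<40)
    if m.sum()>20:print(n,rect(m,i,z),m.sum())
```

```text
t 13.6 pos [523.3 -29.2 227.2] yaw 93.17 tilt [ 0.0053 -0.0005] F [ 0.  -0.3 -0.4] open 93.7153242334539
spacer ((525.5402221679688, -65.06820678710938), (59.38825988769531, 32.960166931152344), 3.06443452835083) 1301
outer ((530.66259765625, -162.9914093017578), (54.710304260253906, 12.45945930480957), 2.962150812149048) 347
mod ((523.456787109375, -26.94101333618164), (55.31522750854492, 38.97751998901367), 3.1097371578216553) 1375
```

View pics/w5.png

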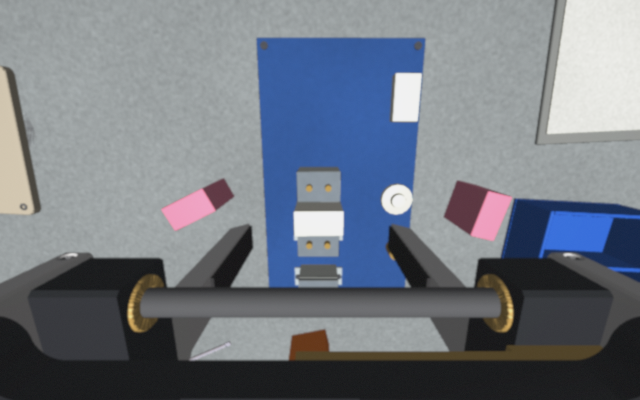

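The wrist view shows the module (319,186), spacer (318,223) and inner module (318,246) in one straight row. The module is snug and square, 0.1° off the plate's yaw, and 38 mm from the spacer. It is released, so I hand in.

```bash
python3 -c "
from rig import ctrl
print(ctrl.hand_in())"
```

```text
the job is handed in; nothing more can be done
None
```

The job is done and handed in at about 13.7 s of the 48 s allowed; the hand-in gave no verdict. I lifted the spacer out of the gap, stood it against the free side of the inner module and let go. I then gripped the loose module, turned it square, moved it along the row against the spacer and let go.

All last checks are from the wrist camera after raising the gripper clear:
- **Spacer:** plate y is about -27 mm, square to within about 0.1° of the plate.
- **Module:** its centre is about 38 mm beyond the spacer's, so plate y is about +10 to +11 mm. It is also square to within about 0.1°.
- **Row line:** both are within about 2 mm of it.
- **New gap:** about 38 mm, against 36 mm for the old one.
- **Release:** the fingers are open and well above both blocks, and the wrist force is near zero.

No check failed. The only disagreement was that the cameras differed by about 1–2 mm in x and y, which is within their calibration.

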